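Photograph a plasma torch for its wear record

ROBOT

A 6-joint arm with a two-finger parallel gripper is mounted at the origin on the work surface. World frame = base frame: x ahead of the robot, y to its left, z up, the work surface at z = 0. Lengths are in mm, angles in rad, forces in N, time in s.
With the tool pointing down it reaches from about 275 to 750 mm from the base axis. Payload 10.2 kg.
Tool frame: the origin (TCP) lies midway between the tips of the shut fingers; the grasp point (between the pads) lies 19 mm behind it; z points along the fingers, y is the line along which they close (so a half turn about z gives the same grasp; the last joint's range is limited). The gripper opens to 85 mm and grips with 20 to 120 N. Pads are 22 mm wide; open, the fingers measure 114 mm over their backs; the gripper's body (76 mm by 85 mm) begins 54 mm behind the grasp point. The pads swing forward as they close: fully open they stand 13 mm farther back than shut.
Start: joints at [0.939, 0.313, 1.498, -0, 1.331, -0.223], TCP at [208.705, 481.74, 231.294] pointing down, gripper open.
Joint ranges: [-2.94, 2.94], [-0.97, 2.17], [0.19, 2.56], [-1.23, 4.37], [0.02, 3.11], [-2.88, 2.88]. Speed limits (rad/s): [2.39, 2.39, 3.01, 3.14, 3.14, 3.14].

INTERFACE

Orientations are given as a unit quaternion [w, x, y, z].
In Python, from rig import sense, capture, finish_job, find_in, place_of gives the robot as it stands. The module is installed in compiled form; this text tells all that it offers.
- The arm moves only by the shell command python3 -m jog 'ROWS' [FORCE]. ROWS is JSON, a list of rows, each an object of numbers: "tx", "ty", "tz": the shift along the tool's x, y, z in mm; "ax", "ay", "az": the turn, a rotation vector about the tool's x, y, z in rad; "jaw": the closure, from -1 (fully open) to 1 (shut), so that 0 is half open. In form: [{"tx": .., "ty": .., "tz": .., "ax": .., "ay": .., "az": .., "jaw": ..}, ...]. A call has 1 to 5 rows; each row shifts and turns the commanded pose from where the row before left it, along the tool's axes as they then stand; what a row does not reach is not made up. A row lasts 1/8 s, in which the tool goes at most 62.5 mm and 10.7 degrees, less where a joint would pass 70% of its speed; a pose out of reach is approached as far as the arm can. A call with a gripper value outside its range is refused whole. The fingers move at their own pace and stop on an object; FORCE is the grip in N (left out, the last holds). Time passes only in rows, so rows that do not move let the fingers close. It gives the time, the measured TCP pose, the force, the opening and the grip force at its end, in the units of the state.
- sense(): the state, without advancing time (a new reading comes with each control period).
- capture(name): name is "scene" or "side" or "wrist"; returns a dict with "color" (400x640x3 uint8, red, green, blue), "depth" (400x640 float32, mm along the optical axis (not along the pixel's ray), 0 where there is no reading), "fx", "fy", "cx", "cy" (pixels), "k1" (the pictures are not rectified: a ray, as slopes to the right and down, at radius r is drawn at 1 + k1 r^2 times it, then the intrinsics apply), "camera_from_world" (4x4, takes a point from world to camera coordinates); the wrist camera has in their place "mount" (4x4, takes a point from camera to tool coordinates, whose origin is the TCP and whose axes are the flange's). Camera axes: x right, y up, looking along -z (the intrinsics and any distortion apply to the point x, -y, -z); pixel columns grow to the right and rows downward; lengths in mm; the calibration is good to about 2 mm. A picture is of the moment at which its call begins: read the wrist's pose just before it.
- finish_job(): hands the job in; it is judged then, once.
Trained networks look in the newest picture that a camera, given by its name, has taken for a name from the list of things; names that differ only in an ending like _2 or _b are one class to them, and where a whole thing is asked for, a point or a joint stands for the part that bears it (a point fixed in the world has none). Each returns a list of dicts, best first, with "conf" (0 to 1); they miss things now and then, are a little off and sometimes report something else, mostly with a low value. They report only what shows in the picture. A call takes as long as a camera call.
- find_in(query, camera): "centre" ([column, row] in pixels, amid what is visible of it).
- place_of(query, camera): "centre" ([column, row] in pixels: a listed point, or the origin of a listed thing).
The state is a dict: "time_s": time; "joints": joint angles; "dq": joint speeds; "tau": joint torques, N m; "eef_pos": TCP position; "ee_rot": TCP orientation; "force": force on the tool from outside, world axes, zero at the start; "wrist_torque": the same for the moment, N m; "grip_width": opening from 0.0 (shut) to 1.0 (fully open); "grip_force": force on a finger pad.
Only numpy, scipy, OpenCV 4.12 (cv2) and the standard library are available. Lean on these libraries where they do the work, as an engineer would, in place of code of your own. Each camera call takes 0.05 s, during which the arm holds its last target. There are 200 camera calls.

TASK

Take the quartz torch out of the drying rack and lay it gently in the two V supports in front of the camera, centred and with its thick collar clear of the supports. Then press the camera's release plunger to its halfway stop and keep it there for a good second while the camera focuses, press it fully down to take the picture, and let it go. Leave the other things on the bench as they are.

Things in the scene. Friction and masses are not known exactly. Their poses are not given: they have to be found in the camera images.
- torch_center (a point): Quartz plasma torch: clear straight tube, 20 mm diameter, 130 mm long, 0.07 to 0.12 kg, white inner tube; at its -y end a white collar, 28 mm diameter, 22 mm long. Starts in one of the drying rack's two V grooves (the capped tube is in the other). This point is on the tube's axis at mid-length; y runs along the tube, z up as it lies.
- cradle_seat (a point): V cradle fixed on the baseboard before the camera: two 8 mm thick 90 degree V supports (mouth 34 mm) centred 28 mm to either side of this point along its y axis (the groove). The point is where the middle of the seated torch's axis lies: 37 mm above the cradle's foot plate (42 x 100 mm), 3 mm below the V tops. The torch may lie either way round.
- drying_rack: White rack fixed to the bench, 150 mm (x) by 104 mm (y): two V grooves along its y axis at x = -40 and +40 mm, each made of two 8 mm V supports centred 56 mm apart. Origin at the middle of its underside. The torch's axis lies 43 mm above the bench in it; the plate under it is 6 mm thick.
- release: Release plunger: round flat steel cap, 28 mm diameter, 6 mm thick, on a 12 mm stem, standing 24 mm out of the camera housing's top near its end on the robot's left. Origin at the centre of the cap's upper face; z points out along the plunger, leaning 32 degrees from vertical towards the robot. Press along -z. First travel: light spring, 1.5 to 3 N; springs up when let go.
- second_stage (a joint): Plunger travel past its halfway stop (m). The stop lies 3 to 10 mm down, differs every time and must be felt: the plunger stands still there until the push exceeds about 9 N (5 to 6 N holds it on the stop). Reads 0 up to there; past it the plunger gives again, 9 to 14 N, to its end at 0.005; the picture is taken at 0.0035.
- camera: Grey splash-proof camera housing, 90 mm deep (x), 150 mm wide, 104 mm high, black lens port, fixed at a tilt on the copy stand and looking down at the cradle. Origin at its middle; -x is the way it looks, z out of its top. A lamp panel above starts about 13 mm behind the plunger cap's centre (away from the robot) and 100 mm above it: no room for a gripper from straight above.
- copy_stand: Copy stand fixed to the bench: white baseboard 420 x 260 x 15 mm carrying the cradle; at its far end a 30 mm square column, 435 mm high, that holds the camera and the lamp panel (42 x 250 mm). Origin on the bench, 40 mm nearer the robot than the board's middle; the cradle is about 100 mm to its -x, the column 215 mm to +x.
- capped_tube: Clear 50 ml tube with a conical end and a yellow screw cap, 30 mm in diameter (cap 35 mm) and 118 mm long, lying in the other groove of the drying rack. Origin on its axis. Stays where it is.
- scale_bar: White flat scale bar, 100 mm by 22 mm by 5 mm, lying on the baseboard behind the cradle. Stays where it is.
- sample_cup: Small white cup, 52 mm in diameter, 40 mm high, on the bench. Stays where it is.
- reagent_bottle: Clear jar with a blue cap, 70 mm in diameter, 130 mm high, on the bench. Stays where it is.
- wash_bottle: White wash bottle with a blue collar and a bent spout, 68 mm in diameter, 185 mm high, on the bench. Stays where it is.
- marker: Black marker pen, 120 mm long, lying on the bench. Stays where it is.

How it is judged:
By the outcome, as a careful person would: the job done as asked, in the order asked, and still so for the second after the job is handed in, with the robot touching nothing.
It also fails if it takes over 53 s, if anything falls off the work surface, if the arm or the gripper's body presses on something with over 40 N, if the wrist force passes 120 N, or if a joint passes its speed limit or range.

## Working session

There is one attempt and no reset: what is moved stays moved. The work goes in short steps, Python scripts to look and compute and a shell command to move; the robot and the scene stay as the last step left them, time stands still between calls to the robot, and variables do not carry over. Pictures are saved under pics/ and viewed, at most 15 in all, crops included, and the job is handed in when it is done.

```bash
mkdir -p pics; cat > h.py <<'E'
import numpy as np, cv2
from rig import sense, capture, find_in, place_of
from scipy.spatial.transform import Rotation as R
def toolT():
    s=sense(); T=np.eye(4); q=s["ee_rot"]; T[:3,:3]=R.from_quat([q[1],q[2],q[3],q[0]]).as_matrix(); T[:3,3]=s["eef_pos"]; return T
def shot(name):
    T=toolT(); c=capture(name)
    c["cw"]=T@c["mount"] if name=="wrist" else np.linalg.inv(c["camera_from_world"]); return c
def ray(c,u,v):
    d=np.array([(u-c["cx"])/c["fx"],(v-c["cy"])/c["fy"]]); p=d.copy()
    for _ in range(20): p=d/(1+c["k1"]*(p@p))
    return np.array([p[0],-p[1],-1.])
def pt(c,u,v,dep=None):
    if dep is None:
        w=c["depth"][int(v)-2:int(v)+3,int(u)-2:int(u)+3]; w=w[w>0]
        if len(w)==0: return None
        dep=np.median(w)
    return (c["cw"]@np.append(ray(c,u,v)*dep,1))[:3]
def onz(c,u,v,z):
    o=c["cw"][:3,3]; d=c["cw"][:3,:3]@ray(c,u,v); return o+d*(z-o[2])/d[2]
def proj(c,P):
    p=(np.linalg.inv(c["cw"])@np.append(P,1))[:3]; s=np.array([p[0],-p[1]])/-p[2]; s=s*(1+c["k1"]*(s@s))
    return s*[c["fx"],c["fy"]]+[c["cx"],c["cy"]]
def tri(c1,p1,c2,p2):
    A=[];b=[]
    for c,p in((c1,p1),(c2,p2)):
        d=c["cw"][:3,:3]@ray(c,*p); d/=np.linalg.norm(d); M=np.eye(3)-np.outer(d,d); A.append(M); b.append(M@c["cw"][:3,3])
    return np.linalg.lstsq(np.vstack(A),np.hstack(b),rcond=None)[0]
def save(c,f): cv2.imwrite("pics/"+f,c["color"][:,:,::-1])
E
python3 - <<'E'
from h import *
np.set_printoptions(precision=1,suppress=True)
C={}
for n in("scene","side","wrist"):
    C[n]=c=shot(n); save(c,n+".png")
    print(n,"cam at",c["cw"][:3,3])
    for q in("torch_center","cradle_seat","drying_rack","release","camera","copy_stand","capped_tube"):
        r=place_of(q,n)[:2]
        for x in r: print(n,q,round(x["conf"],2),np.array(x["centre"]),pt(c,*x["centre"]))
im=np.vstack([C["scene"]["color"],C["side"]["color"]])
cv2.imwrite("pics/both.png",cv2.resize(im,(480,600),interpolation=cv2.INTER_AREA)[:,:,::-1])
print(sense())
E
```

```text
scene cam at [1050.2 -173.6 1102.4]
scene torch_center 0.7 [415.1 184.5] [467.6 281.1  50.3]
scene cradle_seat 0.91 [295.7 214.8] [461.5 -95.1  19.1]
scene drying_rack 0.87 [419.7 200.5] [501.6 293.1   4.2]
scene drying_rack 0.22 [296.4 212.1] [453.1 -91.   19.4]
scene release 0.53 [328.9 227.6] [695.2 -62.1 365.6]
scene camera 0.58 [319.4 260.7] [710.3 -85.8 241.4]
scene camera 0.21 [363.9 182.6] [408.2 136.7  28.2]
scene copy_stand 0.43 [200.  271.4] [ 605.2 -378.1   98.8]
scene capped_tube 0.6 [431.5 201.7] [543.3 301.2  62.1]
side cam at [ 364.4 -701.8  798.5]
side torch_center 0.54 [283.2 163.8] [468.6 303.5  47.8]
side cradle_seat 0.82 [306.1 249.8] [477.1 -66.2  23.5]
side drying_rack 0.89 [292.2 173.6] [497. 295.   7.]
side release 0.41 [365.8 171.2] [636.8 -33.6 246.2]
side camera 0.89 [389.1 198.5] [ 662.8 -130.3  236. ]
side copy_stand 0.89 [343.8 257.3] [ 573.5 -106.8   15.9]
side copy_stand 0.53 [364.6 172.9] [749.1 251.3   3.6]
side capped_tube 0.57 [298.6 159.8] [525.9 324.7  41.2]
wrist cam at [145.3 509.7 373.7]
{'time_s': 1.2, 'joints': array([ 0.9,  0.3,  1.5,  0. ,  1.3, -0.2]), 'dq': array([-0.,  0.,  0.,  0., -0., -0.]), 'tau': array([ -0. , -41.2, -26. ,  -0. ,   0. ,   0. ]), 'eef_pos': array([208.7, 481.7, 231.3]), 'ee_rot': array([0. , 0.2, 1. , 0. ]), 'force': array([-0.5, -0.2, -0.2]), 'wrist_torque': array([-0. , -0.1,  0. ]), 'grip_force': 0.0, 'grip_width': 0.9970997771256815}
```

View pics/scene.png

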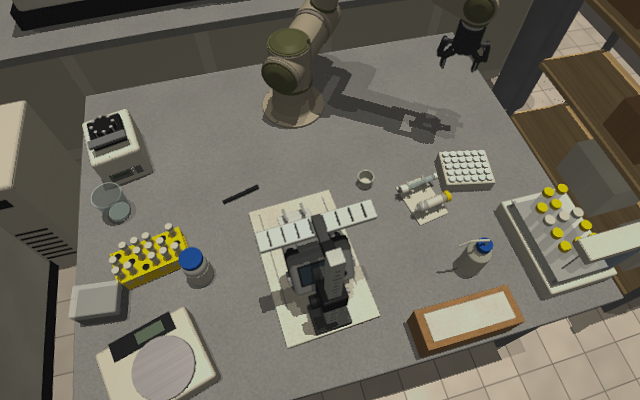

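View pics/side.png

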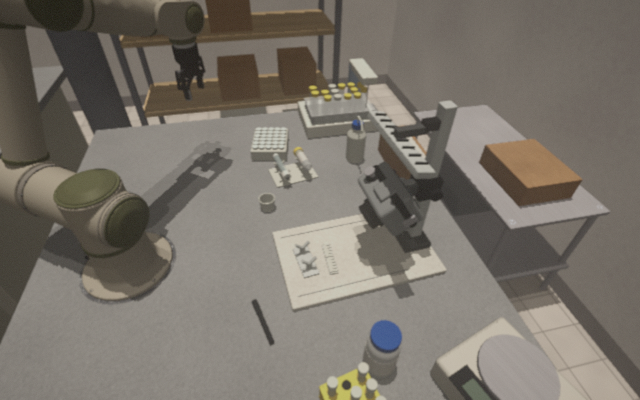

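The scene view shows the rack at about (420,200), with the torch in the groove nearer the robot at (416,184) and the yellow-capped tube at (432,202). The cradle is at (296,214) and the camera and lamp are at about (320,260). The side view shows the cradle Vs at (302,248) and (309,265), and the rack at (292,173).

```bash
python3 - <<'E'
from h import *
np.set_printoptions(precision=3,suppress=True)
c=shot("wrist"); print(c["mount"],c["fx"],c["cx"],c["cy"],c["k1"]); T=toolT(); print(T)
print("rack delta in tool (cam over it, TCP z 280):")
tgt=np.array([480,293,300.])
camoff=T[:3,:3]@c["mount"][:3,3]; camoff[2]=0
print(T[:3,:3].T@(tgt-camoff-T[:3,3]), np.degrees(np.arctan2(T[1,0],T[0,0])))
# scene & side depth edges: rack orientation
A=shot("scene");B=shot("side")
for q in("torch_center","cradle_seat","drying_rack","release","camera","capped_tube"):
    a=place_of(q,"scene");b=place_of(q,"side")
    if a and b: print(q,tri(A,a[0]["centre"],B,b[0]["centre"]))
E
```

```text
[[   0.001    0.962    0.272   69.333]
 [   1.      -0.001    0.       0.468]
 [   0.001    0.272   -0.962 -142.428]
 [   0.       0.       0.       1.   ]] 287.815905447957 318.748998695906 201.64402230461087 -0.011750335837680474
[[ -0.918   0.397  -0.    208.675]
 [  0.397   0.918  -0.    481.74 ]
 [  0.     -0.     -1.    231.277]
 [  0.      0.      0.      1.   ]]
rack delta in tool (cam over it, TCP z 280):
[-393.315  -65.826  -68.734] 156.57992468252877
torch_center [460.483 286.095  52.194]
cradle_seat [464.314 -96.553  54.873]
drying_rack [502.066 296.047   5.67 ]
release [640.451 -38.636 246.742]
camera [684.103 -78.649 184.359]
capped_tube [527.354 321.223  35.973]
```

```bash
python3 -m jog '[{"tx":-56,"ty":-10},{"tx":-56,"ty":-10},{"tx":-56,"ty":-10},{"tx":-56,"ty":-10},{"tx":-56,"ty":-10}]'; python3 -m jog '[{"tx":-53,"ty":-12},{"tz":10,"az":0.18},{"az":0.18},{"az":0.18},{"az":0.18}]';python3 -m jog '[{"az":0.18},{}]'
python3 - <<'E'
from h import *
np.set_printoptions(precision=2,suppress=True)
c=shot("wrist"); save(c,"w2.png"); print(toolT()); np.savez("w2.npz",**{k:np.array(v) for k,v in c.items()})
for q in("torch_center","drying_rack","capped_tube"):
    for x in place_of(q,"wrist")[:2]: print(q,x["conf"],x["centre"],pt(c,*x["centre"]),onz(c,*x["centre"],43))
E
```

```text
[[ -0.92   0.4    0.   208.71]
 [  0.4    0.92  -0.   481.73]
 [ -0.    -0.    -1.   231.29]
 [  0.     0.     0.     1.  ]]schema error: expected keys tx, ty, tz, ax, ay, az, jaw
schema error: expected keys tx, ty, tz, ax, ay, az, jaw
schema error: expected keys tx, ty, tz, ax, ay, az, jaw
```

View pics/w2.png

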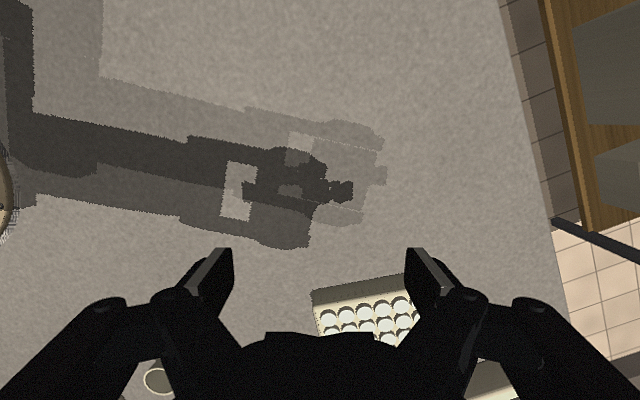

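The arm did not move, because every row needs all the keys. The wrist picture shows bare bench, with the fingers at the bottom.

```bash
python3 -m jog '[{"tx":-56,"ty":-10,"tz":0,"ax":0,"ay":0,"az":0,"jaw":-1},{"tx":-56,"ty":-10,"tz":0,"ax":0,"ay":0,"az":0,"jaw":-1},{"tx":-56,"ty":-10,"tz":0,"ax":0,"ay":0,"az":0,"jaw":-1},{"tx":-56,"ty":-10,"tz":0,"ax":0,"ay":0,"az":0,"jaw":-1},{"tx":-56,"ty":-10,"tz":0,"ax":0,"ay":0,"az":0,"jaw":-1}]'; python3 -m jog '[{"tx":-53,"ty":-12,"tz":0,"ax":0,"ay":0,"az":0,"jaw":-1},{"tx":0,"ty":0,"tz":0,"ax":0,"ay":0,"az":0.18,"jaw":-1},{"tx":0,"ty":0,"tz":0,"ax":0,"ay":0,"az":0.18,"jaw":-1},{"tx":0,"ty":0,"tz":0,"ax":0,"ay":0,"az":0.18,"jaw":-1},{"tx":0,"ty":0,"tz":0,"ax":0,"ay":0,"az":0.18,"jaw":-1}]';python3 -m jog '[{"tx":0,"ty":0,"tz":0,"ax":0,"ay":0,"az":0.18,"jaw":-1},{"tx":0,"ty":0,"tz":0,"ax":0,"ay":0,"az":0,"jaw":-1}]'
cat > look.py <<'E'
import sys
from h import *
np.set_printoptions(precision=2,suppress=True)
c=shot("wrist"); save(c,sys.argv[1]+".png"); print(toolT(),sense()["time_s"]); np.savez(sys.argv[1]+".npz",**{k:np.array(v) for k,v in c.items()})
for q in sys.argv[3:]:
    for x in place_of(q,"wrist")[:2]: print(q,x["conf"],x["centre"],pt(c,*x["centre"]),onz(c,*x["centre"],float(sys.argv[2])))
E
python3 look.py w3 43 torch_center drying_rack capped_tube
```

```text
time_s: 2.78
eef_pos: [447.2, 323.3, 231.4]
ee_rot: [0.0, 0.203, 0.979, 0.0]
force: [0.0, 1.1, 0.4]
grip_width: 0.998
grip_force: 0.0
time_s: 3.4
eef_pos: [489.6, 292.4, 231.3]
ee_rot: [-0.0, 0.537, 0.843, -0.0]
force: [0.9, 1.2, -0.5]
grip_width: 1.0
grip_force: 0.0
time_s: 3.65
eef_pos: [489.6, 292.5, 231.2]
ee_rot: [-0.0, 0.608, 0.794, -0.0]
force: [0.2, 0.2, 0.3]
grip_width: 1.001
grip_force: 0.0
[[ -0.26   0.96  -0.   489.61]
 [  0.96   0.26  -0.   292.48]
 [ -0.    -0.    -1.   231.27]
 [  0.     0.     0.     1.  ]] 3.7
torch_center 0.76 [291.5, 169.3] [455.65 300.35  52.79] [455.17 298.55  43.  ]
drying_rack 0.89 [326.4, 173.7] [498.26 297.93   5.95] [495.55 304.13  43.  ]
drying_rack 0.36 [511.9, 181.7] [706.19 352.27  46.78] [708.91 352.18  43.  ]
capped_tube 0.88 [359.8, 180.6] [531.61 309.66  62.85] [535.46 306.48  43.  ]
```

View pics/w3.png

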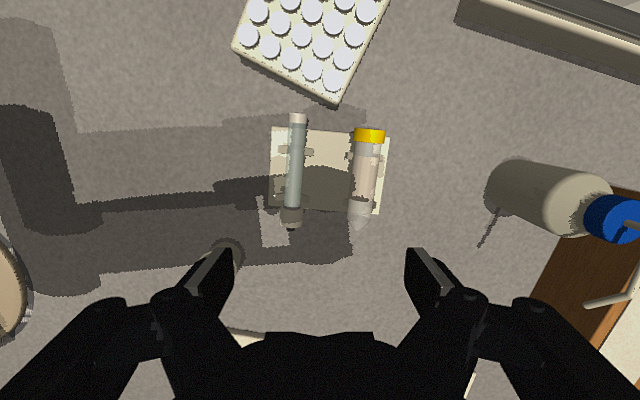

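The torch runs from (297,114) at its plain white end to (291,228) at its wider collar end, in the left groove. The capped tube is at (365,175) with its cap at the top.

```bash
python3 - <<'E'
from h import *
np.set_printoptions(precision=2,suppress=True)
c=dict(np.load("w3.npz"))
im=c["color"][100:240,255:400]; cv2.imwrite("pics/w3c.png",cv2.resize(im,None,fx=4,fy=4,interpolation=cv2.INTER_CUBIC)[:,:,::-1])
# per-row depth points above z 44 near torch
for v in range(106,236,5):
    P=np.array([pt(c,u,v,c["depth"][v,u]) for u in range(275,318) if c["depth"][v,u]>0])
    m=P[:,2]>40; 
    if m.sum()>2: print(v,m.sum(),"x",P[m,0].min(),P[m,0].max(),"y",P[m,1].mean(),"z",P[m,2].max())
E
```

```text
116 18 x 439.0727937984584 456.73107355279046 y 357.86949428266837 z 54.49207040813275
121 19 x 438.99136731419674 457.9537193453118 y 352.68316303302976 z 53.989918658312945
126 18 x 440.27641879969696 458.31688456693627 y 347.4705144934168 z 54.52487664154336
131 18 x 441.4357515618022 459.60372239053896 y 342.32867545992775 z 53.9272617867789
136 17 x 442.9342966162357 459.9602163934686 y 337.02955252823335 z 53.10232775348851
141 18 x 442.7849796593526 461.25925990834594 y 331.63993139565895 z 53.69314697287837
146 26 x 434.0876357167619 462.59797763963087 y 324.8698860834407 z 54.09066648348619
151 35 x 434.1872470408639 473.83785598249307 y 320.4527233962827 z 53.82012409177611
156 18 x 445.6705273587827 464.2706297274636 y 315.3637594048124 z 54.438732646053154
161 18 x 446.9500757452057 465.650996234424 y 309.88198905099694 z 53.02056730090402
166 17 x 448.48584478965824 466.0356644882744 y 304.4079690587071 z 53.79329006771451
171 18 x 448.4886864625827 467.4150521535092 y 298.6628924866998 z 54.383671533274025
176 16 x 449.9282338422895 467.7553149103559 y 293.0247372834191
[... 183 characters left out ...]
904469
191 16 x 452.9527787381832 470.98308448336456 y 275.59817664967306 z 53.293032391177405
196 34 x 443.8481236370423 482.8093599831814 y 268.85734759356455 z 54.020597258635235
201 23 x 455.7805181304062 483.1799387896185 y 264.48319399514725 z 53.770691057213185
206 18 x 453.5261203364987 474.2990720948167 y 257.1736455641987 z 52.84866746320631
211 23 x 454.04597327692005 479.2880078996529 y 252.83967268375417 z 57.39894695071297
216 24 x 454.2280275739257 480.9232464025387 y 246.59460095966074 z 57.69802208959891
221 23 x 455.68769180766475 481.21497506714604 y 240.52851555326632 z 57.44493242197501
226 17 x 461.9902577313917 481.5633175573983 y 235.42626770625313 z 58.14432199678453
```

View pics/w3c.png

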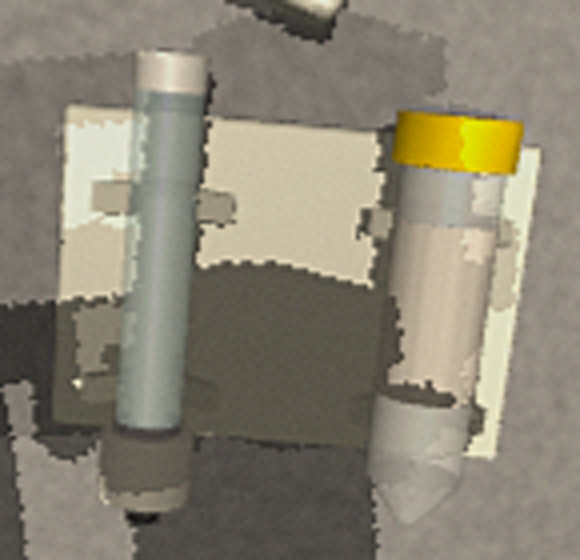

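```bash
python3 -m jog '[{"tx":0,"ty":0,"tz":0,"ax":0,"ay":0,"az":0.094,"jaw":-0.2},{"tx":10,"ty":-30,"tz":0,"ax":0,"ay":0,"az":0,"jaw":-0.2},{"tx":0,"ty":0,"tz":50,"ax":0,"ay":0,"az":0,"jaw":-0.2},{"tx":0,"ty":0,"tz":50,"ax":0,"ay":0,"az":0,"jaw":-0.2},{"tx":0,"ty":0,"tz":0,"ax":0,"ay":0,"az":0,"jaw":-0.2}]' 30
python3 look.py w4 43 torch_center drying_rack
python3 - <<'E'
from h import *
np.set_printoptions(precision=2,suppress=True)
c=dict(np.load("w4.npz"));T=toolT();Ti=np.linalg.inv(T)
for v in range(60,400,12):
    P=np.array([pt(c,u,v,c["depth"][v,u]) for u in range(150,500) if c["depth"][v,u]>0])
    if len(P)==0: continue
    L=(np.c_[P,np.ones(len(P))]@Ti.T)
    m=(P[:,2]>42)&(P[:,2]<62)&(abs(L[:,1])<30)
    if m.sum()>2: print(v,m.sum(),"tool y",L[m,1].min(),L[m,1].max(),"tool x",L[m,0].mean(),"z",P[m,2].max())
E
```

```text
time_s: 4.47
eef_pos: [456.8, 296.7, 128.8]
ee_rot: [-0.002, 0.645, 0.764, -0.003]
force: [0.4, 0.3, 0.8]
grip_width: 0.599
grip_force: 0.0
[[ -0.17   0.99  -0.   458.28]
 [  0.99   0.17  -0.   297.29]
 [ -0.    -0.    -1.   131.49]
 [  0.     0.     0.     1.  ]] 4.525
torch_center 0.81 [319.4, 207.5] [456.19 299.45  52.97] [456.67 296.43  43.  ]
drying_rack 0.68 [363.2, 200.9] [498.52 299.01   6.4 ] [491.22 308.19  43.  ]
60 85 tool y -29.605207547145937 29.738974873499956 tool x 109.605935095539 z 54.6027112025418
72 78 tool y -26.51621020404525 29.269612201349787 tool x 102.13547952126287 z 54.45294014772816
84 50 tool y -5.254832289184435 29.581893212460727 tool x 94.33109611418632 z 53.628672749418655
96 20 tool y 14.991766928744596 29.49855411974147 tool x 86.22224441406976 z 45.595685187418184
132 27 tool y -12.132424924016789 7.667337339574203 tool x 60.343014560173415 z 54.436522215955534
144 26 tool y -11.311797071822468 8.019934315161436 tool x 51.54684122246138 z 53.91505685158336
156 25 tool y -11.460430918710244 7.170517444687505 tool x 42.563828441878094 z 54.03780322
[... 285 characters left out ...]
97577366195466
204 24 tool y -10.889329327229404 7.82024604920781 tool x 4.548767257822167 z 53.80199938403533
216 24 tool y -10.950087128904897 7.942320436292846 tool x -5.537232632316138 z 54.13486775214707
228 24 tool y -11.080689544434392 8.139782708546534 tool x -16.013564999922657 z 53.736730875175
240 42 tool y -21.5495473873101 18.780911408904558 tool x -27.865284432321968 z 54.360566440074024
252 24 tool y -11.28822286559307 8.502536624672018 tool x -37.51500232773942 z 53.869397177486064
264 32 tool y -14.675500044433022 12.141634830682733 tool x -46.9557348767694 z 57.63162642588466
276 32 tool y -14.876699390447925 12.347431446909809 tool x -58.248669229262106 z 57.54234671287563
```

View pics/w4.png

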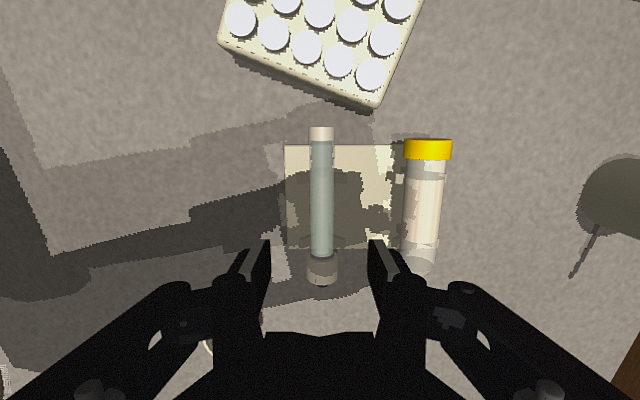

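The torch (321,128 to 321,285) is centred between the fingers, and the capped tube at (425,200) is clear of the right finger.

```bash
python3 -m jog '[{"tx":0,"ty":-1.5,"tz":40,"ax":0,"ay":0,"az":0,"jaw":-0.2},{"tx":0,"ty":0,"tz":40,"ax":0,"ay":0,"az":0,"jaw":-0.2},{"tx":0,"ty":0,"tz":25,"ax":0,"ay":0,"az":0,"jaw":-0.2},{"tx":0,"ty":0,"tz":0,"ax":0,"ay":0,"az":0,"jaw":-0.2},{"tx":0,"ty":0,"tz":0,"ax":0,"ay":0,"az":0,"jaw":0.6}]' 30;  python3 -m jog '[{"tx":0,"ty":0,"tz":0,"ax":0,"ay":0,"az":0,"jaw":0.8},{"tx":0,"ty":0,"tz":0,"ax":0,"ay":0,"az":0,"jaw":0.8},{"tx":0,"ty":0,"tz":0,"ax":0,"ay":0,"az":0,"jaw":0.8},{"tx":0,"ty":0,"tz":0,"ax":0,"ay":0,"az":0,"jaw":0.8}]' 30
```

```text
time_s: 5.25
eef_pos: [458.2, 297.6, 28.5]
ee_rot: [0.001, 0.645, 0.764, 0.002]
force: [-0.6, 0.1, -0.1]
grip_width: 0.401
grip_force: 0.0
time_s: 5.75
eef_pos: [458.5, 297.6, 28.2]
ee_rot: [0.001, 0.645, 0.764, 0.002]
force: [1.8, 0.3, 7.8]
grip_width: 0.218
grip_force: 30.9
```

```bash
python3 -m jog '[{"tx":0,"ty":0,"tz":-15,"ax":0,"ay":0,"az":0,"jaw":0.8},{"tx":0,"ty":0,"tz":-40,"ax":0,"ay":0,"az":0,"jaw":0.8},{"tx":0,"ty":0,"tz":-50,"ax":0,"ay":0,"az":0,"jaw":0.8},{"tx":0,"ty":0,"tz":-45,"ax":0,"ay":0,"az":0,"jaw":0.8},{"tx":-20,"ty":-8,"tz":0,"ax":0,"ay":0,"az":0,"jaw":0.8}]'
python3 -m jog '[{"tx":-40,"ty":-12,"tz":0,"ax":0,"ay":0,"az":0,"jaw":0.8},{"tx":-45,"ty":-14,"tz":0,"ax":0,"ay":0,"az":0,"jaw":0.8},{"tx":-45,"ty":-14,"tz":0,"ax":0,"ay":0,"az":0,"jaw":0.8},{"tx":-45,"ty":-14,"tz":0,"ax":0,"ay":0,"az":0,"jaw":0.8},{"tx":-45,"ty":-14,"tz":0,"ax":0,"ay":0,"az":0,"jaw":0.8}]'
python3 -m jog '[{"tx":-45,"ty":-14,"tz":0,"ax":0,"ay":0,"az":0,"jaw":0.8},{"tx":-45,"ty":-14,"tz":0,"ax":0,"ay":0,"az":0,"jaw":0.8},{"tx":-40,"ty":-14,"tz":0,"ax":0,"ay":0,"az":0,"jaw":0.8},{"tx":-20,"ty":-8,"tz":0,"ax":0,"ay":0,"az":0,"jaw":0.8},{"tx":0,"ty":0,"tz":0,"ax":0,"ay":0,"az":0,"jaw":0.8}]'
python3 look.py w5 56 torch_center cradle_seat release copy_stand
```

```text
time_s: 6.38
eef_pos: [453.3, 276.8, 180.5]
ee_rot: [0.002, 0.645, 0.764, 0.003]
force: [0.0, 0.4, -1.7]
grip_width: 0.221
grip_force: 30.2
time_s: 7.0
eef_pos: [421.3, 46.5, 177.1]
ee_rot: [0.0, 0.645, 0.764, 0.0]
force: [1.1, 0.4, -0.6]
grip_width: 0.222
grip_force: 30.2
time_s: 7.62
eef_pos: [397.5, -109.2, 176.9]
ee_rot: [0.0, 0.646, 0.763, 0.0]
force: [-0.9, 0.2, -0.4]
grip_width: 0.218
grip_force: 30.2
[[  -0.17    0.99    0.    397.61]
 [   0.99    0.17    0.   -108.39]
 [   0.      0.     -1.    176.77]
 [   0.      0.      0.      1.  ]] 7.675
torch_center 0.61 [318.4, 266.9] [ 396.23 -104.01  201.64] [ 409.22 -182.26   56.  ]
cradle_seat 0.86 [395.1, 201.4] [ 480.87 -110.05   21.17] [ 469.75 -101.95   56.  ]
release 0.61 [255.6, 280.9] [ 370.99 -106.34  216.63] [ 347.92 -208.88   56.  ]
copy_stand 0.74 [469.3, 193.9] [561.02 -89.68  15.14] [537.47 -83.11  56.  ]
```

View pics/w5.png

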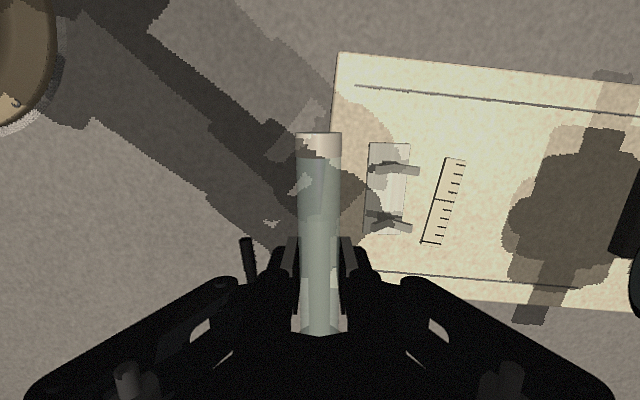

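The torch is held (tube at 318,130–330). The cradle's foot plate has corners at about (369,143), (410,144), (403,234) and (363,233), with Vs at rows 168 and 220. The scale bar is at (445,200).

```bash
python3 - <<'E'
from h import *
np.set_printoptions(precision=2,suppress=True)
c=dict(np.load("w5.npz"))
P=np.array([list(pt(c,u,v,c["depth"][v,u]))+[u,v] for v in range(135,245) for u in range(345,425) if c["depth"][v,u]>0])
b=P[(P[:,2]<19)]; print("board z",np.median(b[:,2]))
h=np.histogram(P[:,2],bins=np.arange(10,72,2)); print(dict(zip(h[1][:-1],h[0])))
S=P[P[:,2]>25]; y=S[:,1]
mid=np.median(S[:,1])
for g in (S[y>-102],S[y<-102]):
    print("support",len(g),g[:,:3].min(0),g[:,:3].max(0),g[:,:3].mean(0))
    r=cv2.minAreaRect(g[:,:2].astype(np.float32)); print(r)
F=P[(P[:,2]>18.5)&(P[:,2]<25)]
m=np.zeros((400,640),np.uint8)
for p in P[P[:,2]>18.5]: m[int(p[4]),int(p[3])]=1
n,lab,st,_=cv2.connectedComponentsWithStats(m); k=1+np.argmax(st[1:,4])
G=np.array([p for p in F if lab[int(p[4]),int(p[3])]==k])
r=cv2.minAreaRect(G[:,:2].astype(np.float32)); print("plate",len(G),np.median(G[:,2]),r, cv2.boxPoints(r))
Q=cv2.fitEllipse
print(proj(c,[464,-96,57]))
cv2.imwrite("pics/w5c.png",cv2.resize(c["color"][130:250,340:430],None,fx=5,fy=5,interpolation=cv2.INTER_CUBIC)[:,:,::-1])
E
```

```text
board z 14.895285779170024
{np.int64(10): np.int64(1), np.int64(12): np.int64(482), np.int64(14): np.int64(4049), np.int64(16): np.int64(303), np.int64(18): np.int64(349), np.int64(20): np.int64(2417), np.int64(22): np.int64(151), np.int64(24): np.int64(20), np.int64(26): np.int64(13), np.int64(28): np.int64(18), np.int64(30): np.int64(10), np.int64(32): np.int64(19), np.int64(34): np.int64(11), np.int64(36): np.int64(13), np.int64(38): np.int64(16), np.int64(40): np.int64(14), np.int64(42): np.int64(20), np.int64(44): np.int64(85), np.int64(46): np.int64(70), np.int64(48): np.int64(77), np.int64(50): np.int64(89), np.int64(52): np.int64(78), np.int64(54): np.int64(84), np.int64(56): np.int64(111), np.int64(58): np.int64(154), np.int64(60): np.int64(58), np.int64(62): np.int64(0), np.int64(64): np.int64(0), np.int64(66): np.int64(0), np.int64(68): np.int64(0)}
support 512 [407.97 -96.24  25.04] [484.42 -65.66 191.56] [459.35 -73.68  64.47]
((444.57647705078125, -77.88178253173828), (80.44525146484375, 14.118003845214844), 17.158649444580078)
support 490 [ 451.01 -133.75   25.  ] [ 491.76 -121.     61.77] [ 471.7  -126.31   49.63]
((471.30706787109375, -127.4677505493164), (40.68330764770508, 8.727889060974121), 7.861248970031738)
plate 2880 20.859209476228955 ((467.5137634277344, -99.91230773925781), (42.515018463134766, 100.25144958496094), 7.742379665374756) [[ 439.7   -53.11]
 [ 453.2  -152.44]
 [ 495.33 -146.72]
 [ 481.82  -47.38]]
[390.92 194.71]
```

View pics/w5c.png

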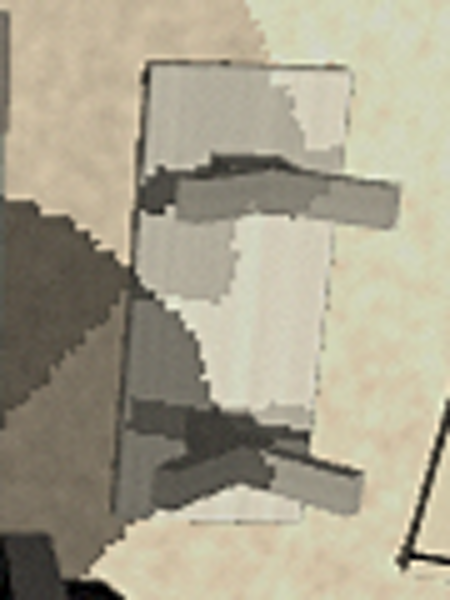

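```bash
python3 - <<'E'
from h import *
np.set_printoptions(precision=2,suppress=True)
c=dict(np.load("w5.npz"));Ti=np.linalg.inv(toolT())
for v in list(range(124,146,3))+list(range(150,340,14)):
    P=np.array([pt(c,u,v,c["depth"][v,u]) for u in range(285,360) if c["depth"][v,u]>0])
    L=np.c_[P,np.ones(len(P))]@Ti.T; m=(L[:,2]<5)&(L[:,2]>-50)&(abs(L[:,1])<16)
    if m.sum()>2: L=L[m]; print(v,m.sum(),"x",L[:,0].mean(),"y",L[:,1].min(),L[:,1].max(),"ztop",np.percentile(L[:,2],5))
s=sense(); print(s["eef_pos"],s["ee_rot"],s["force"])
T=toolT(); d=np.array([467.5,-99.9])
a=np.radians(7.74+90); X=np.array([np.cos(a),np.sin(a)]);Y=np.array([np.cos(a-np.pi/2),np.sin(a-np.pi/2)])
e=d-T[:2,3]; print("az",np.arctan2(T[1,0],T[0,0])-a,"tx,ty",e@X,e@Y)
E
```

```text
133 47 x 63.06775741674206 y -10.737583570677373 8.724477313569537 ztop -25.45347439944249
136 47 x 61.87981322917876 y -10.757955412416322 8.81976628247179 ztop -25.695116155714075
139 46 x 60.68145288961338 y -10.87409409560405 8.745506049116784 ztop -25.746177285993625
142 47 x 59.48059851159779 y -10.843849195281166 8.76228163300408 ztop -25.552021448173665
145 47 x 58.27023461487625 y -10.94245436334802 8.934316270382112 ztop -25.96516544552443
150 47 x 56.261721607097535 y -10.984836921809006 8.8403011225368 ztop -25.750382975824856
164 45 x 50.46731525200286 y -10.600245365918852 8.502877755831719 ztop -25.220477528983814
178 44 x 44.52786062431489 y -10.917103349872491 8.551933543961468 ztop -25.546437190640518
192 43 x 38.4582474333398 y -10.536754392072964 8.149799023244043 ztop -25.37253348993929
206 43 x 32.18993024963277 y -10.6619154316287 8.344919742949571 ztop -25.31592008417659
220 43 x 25.752315294304683 y -10.991820127479286 8.402818087957257 ztop -25.70467109306491
234 42 x 19.170400313302924 y -10.5196137178703 8.660106085990208 ztop -25.502970358704367
248 66 x 11.55889527986835 y -15.827619567195086 14.745233609331137 ztop -25.092496477462603
262 70 x 7.256606741411842 y -15.200380761871145 14.872334510390544 ztop -32.91137834111964
276 75 x 2.552357547707094 y -13.748957441169637 14.409095164886992 ztop -45.785109997250075
290 59 x -6.2844612647140705 y -12.326114613872676 10.324026396157592 ztop -44.99978570529121
304 56 x -13.466815185876442 y -12.462681138043934 10.345570138721541 ztop -46.06961492040034
318 44 x -22.329655604838326 y -13.057159992569893 10.819008093319553 ztop -46.760277777119526
332 43 x -34.593460348898745 y -12.641054773479482 10.719853772001784 ztop -25.38368198386866
[ 397.94 -107.69  176.45] [-0.    0.64  0.76  0.  ] [-0.93  0.49 -0.96]
az 0.034139616755217705 tx,ty -1.6479154402033656 69.97234441384062
```

```bash
python3 -m jog '[{"tx":0,"ty":0,"tz":0,"ax":0,"ay":0,"az":0.034,"jaw":0.8},{"tx":0,"ty":35,"tz":0,"ax":0,"ay":0,"az":0,"jaw":0.8},{"tx":0,"ty":36,"tz":0,"ax":0,"ay":0,"az":0,"jaw":0.8},{"tx":0,"ty":0,"tz":40,"ax":0,"ay":0,"az":0,"jaw":0.8},{"tx":0,"ty":0,"tz":0,"ax":0,"ay":0,"az":0,"jaw":0.8}]'
python3 - <<'E'
from h import *
np.set_printoptions(precision=2,suppress=True)
c=shot("wrist");np.savez("w6.npz",**{k:np.array(v) for k,v in c.items()});T=toolT();print(T,sense()["force"])
save(c,"w6.png");Ti=np.linalg.inv(T)
D=c["depth"]; vv,uu=np.nonzero(D[60:330,200:460]); 
P=np.array([pt(c,u+200,v+60,D[v+60,u+200]) for v,u in zip(vv,uu)])
L=(np.c_[P,np.ones(len(P))]@Ti.T)[:,:3]
F=(P[:,2]>18.8)&(P[:,2]<24)&(abs(L[:,1])<40)
print("plate",F.sum(),np.percentile(L[F],[1,50,99],axis=0))
S=(P[:,2]>45)&(P[:,2]<62)&(abs(L[:,1])<25)
print("supports",S.sum(),np.percentile(L[S],[1,50,99],axis=0))
t=(L[:,2]<-12)&(L[:,2]>-30)&(L[:,0]>20)
print("torch",np.percentile(L[t],[1,50,99],axis=0))
E
```

```text
time_s: 8.5
eef_pos: [467.0, -98.0, 134.4]
ee_rot: [-0.003, 0.658, 0.753, -0.001]
force: [0.1, 0.2, 0.2]
grip_width: 0.22
grip_force: 30.2
[[ -0.13   0.99  -0.   467.82]
 [  0.99   0.13   0.   -98.57]
 [  0.    -0.    -1.   136.14]
 [  0.     0.     0.     1.  ]] [ 0.03 -0.52 -0.01]
plate 215 [[-35.1   18.27 113.87]
 [  1.53  19.5  115.23]
 [ 47.61  20.88 116.98]]
supports 89 [[ 22.63 -20.42  75.18]
 [ 26.96  16.7   77.17]
 [ 30.71  20.07  80.19]]
torch [[ 20.61 -10.89 -23.99]
 [ 44.69  -1.22 -21.68]
 [ 65.2    8.47 -14.09]]
```

View pics/w6.png

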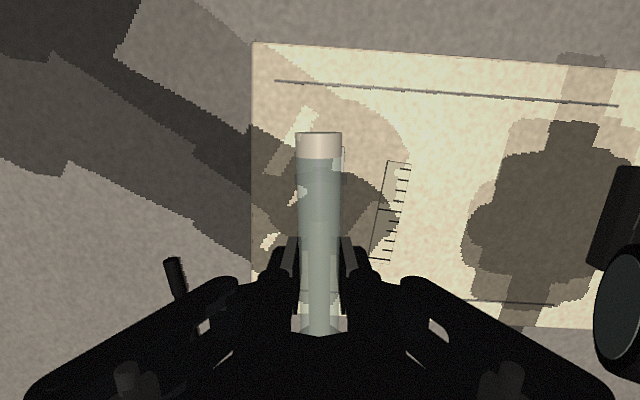

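The held torch (318,130–335) hides the cradle beneath it, with the plate edge just visible at (345,150). The scale bar (390,210) and the camera's lens (625,300) are clear.

```bash
python3 -m jog '[{"tx":-1,"ty":1,"tz":40,"ax":0,"ay":0,"az":0,"jaw":0.8},{"tx":0,"ty":0,"tz":30,"ax":0,"ay":0,"az":0,"jaw":0.8},{"tx":0,"ty":0,"tz":15,"ax":0,"ay":0,"az":0,"jaw":0.8},{"tx":0,"ty":0,"tz":0,"ax":0,"ay":0,"az":0,"jaw":0.8},{"tx":0,"ty":0,"tz":2,"ax":0,"ay":0,"az":0,"jaw":0.8}]'; python3 -m jog '[{"tx":0,"ty":0,"tz":2,"ax":0,"ay":0,"az":0,"jaw":0.8},{"tx":0,"ty":0,"tz":0,"ax":0,"ay":0,"az":0,"jaw":0.8}]'; python3 -m jog '[{"tx":0,"ty":0,"tz":1,"ax":0,"ay":0,"az":0,"jaw":0.8},{"tx":0,"ty":0,"tz":0,"ax":0,"ay":0,"az":0,"jaw":0.8}]'
```

```text
time_s: 9.18
eef_pos: [470.2, -100.3, 50.7]
ee_rot: [0.001, 0.658, 0.753, 0.0]
force: [0.1, -0.2, -0.1]
grip_width: 0.225
grip_force: 30.2
time_s: 9.43
eef_pos: [469.5, -99.9, 47.6]
ee_rot: [0.0, 0.658, 0.753, 0.0]
force: [0.5, -0.0, -1.3]
grip_width: 0.218
grip_force: 30.2
time_s: 9.68
eef_pos: [469.4, -99.9, 46.3]
ee_rot: [-0.0, 0.658, 0.753, 0.0]
force: [-0.7, 0.3, 0.3]
grip_width: 0.22
grip_force: 30.2
```

```bash
for i in 1; do python3 -m jog '[{"tx":0,"ty":0,"tz":1,"ax":0,"ay":0,"az":0,"jaw":0.8},{"tx":0,"ty":0,"tz":0,"ax":0,"ay":0,"az":0,"jaw":0.8}]';python3 -m jog '[{"tx":0,"ty":0,"tz":1,"ax":0,"ay":0,"az":0,"jaw":0.8},{"tx":0,"ty":0,"tz":0,"ax":0,"ay":0,"az":0,"jaw":0.8}]'; python3 -m jog '[{"tx":0,"ty":0,"tz":1,"ax":0,"ay":0,"az":0,"jaw":0.8},{"tx":0,"ty":0,"tz":0,"ax":0,"ay":0,"az":0,"jaw":0.8}]'; done | grep -E "eef_pos|force:"
```

```text
eef_pos: [469.3, -99.9, 45.2]
force: [-0.3, 0.5, -0.7]
grip_force: 30.2
eef_pos: [469.4, -99.9, 44.5]
force: [-1.4, -0.6, 2.7]
grip_force: 30.6
eef_pos: [469.4, -99.9, 44.2]
force: [-5.5, 1.6, 14.0]
grip_force: 31.6
```

```bash
python3 -m jog '[{"tx":0,"ty":-0.5,"tz":-0.7,"ax":0,"ay":0,"az":0,"jaw":0.8},{"tx":0,"ty":0,"tz":0,"ax":0,"ay":0,"az":0,"jaw":0.6}]' 20;python3 -m jog '[{"tx":0,"ty":0,"tz":0,"ax":0,"ay":0,"az":0,"jaw":0.5},{"tx":0,"ty":0,"tz":0,"ax":0,"ay":0,"az":0,"jaw":0.4},{"tx":0,"ty":0,"tz":0,"ax":0,"ay":0,"az":0,"jaw":0.3},{"tx":0,"ty":0,"tz":0,"ax":0,"ay":0,"az":0,"jaw":0.1},{"tx":0,"ty":0,"tz":0,"ax":0,"ay":0,"az":0,"jaw":0}]'; python3 -m jog '[{"tx":0,"ty":0,"tz":-15,"ax":0,"ay":0,"az":0,"jaw":0},{"tx":0,"ty":0,"tz":-40,"ax":0,"ay":0,"az":0,"jaw":0},{"tx":0,"ty":0,"tz":-50,"ax":0,"ay":0,"az":0,"jaw":0},{"tx":0,"ty":0,"tz":-20,"ax":0,"ay":0,"az":0,"jaw":0},{"tx":0,"ty":0,"tz":0,"ax":0,"ay":0,"az":0,"jaw":0}]'
python3 look.py w7 58 torch_center cradle_seat
python3 - <<'E'
from h import *
np.set_printoptions(precision=2,suppress=True)
c=dict(np.load("w7.npz"));T=toolT();Ti=np.linalg.inv(T)
for v in range(60,320,10):
    P=np.array([pt(c,u,v,c["depth"][v,u]) for u in range(200,450) if c["depth"][v,u]>0])
    L=(np.c_[P,np.ones(len(P))]@Ti.T)
    m=(P[:,2]>57)&(P[:,2]<80)&(abs(L[:,1])<30)
    if m.sum()>2: print(v,m.sum(),"tool y",L[m,1].min(),L[m,1].max(),"x",L[m,0].mean(),"z",P[m,2].max())
E
```

```text
time_s: 10.68
eef_pos: [468.9, -100.0, 44.0]
ee_rot: [0.0, 0.658, 0.753, 0.0]
force: [-0.7, -0.6, 3.5]
grip_width: 0.216
grip_force: 30.4
time_s: 11.3
eef_pos: [468.9, -99.9, 44.0]
ee_rot: [0.0, 0.658, 0.753, -0.0]
force: [0.2, -0.3, -0.4]
grip_width: 0.5
grip_force: 0.0
time_s: 11.92
eef_pos: [469.4, -100.2, 170.9]
ee_rot: [0.002, 0.658, 0.753, 0.0]
force: [0.1, 0.2, -0.1]
grip_width: 0.503
grip_force: 0.0
[[ -0.13   0.99   0.   468.84]
 [  0.99   0.13  -0.   -99.92]
 [ -0.     0.    -1.   169.41]
 [  0.     0.     0.     1.  ]] 11.975
torch_center 0.72 [314.0, 200.1] [465.28 -99.55  67.66] [ 465.51 -102.24   58.  ]
cradle_seat 0.86 [318.1, 194.6] [468.2  -94.04  67.84] [468.55 -96.56  58.  ]
130 24 tool y -10.4271318126099 9.14817175024109 x 60.74207809036117 z 68.92507194044313
140 23 tool y -9.651363796373005 9.276457143159178 x 52.54892378298846 z 68.66631759299767
150 23 tool y -9.723238080636634 9.360506721841773 x 44.225472438492694 z 68.93741501398563
160 22 tool y -9.864745400402228 8.508164977899867 x 35.74152024605151 z 68.65909856078957
170 37 tool y -20.792463178529374 
[... 285 characters left out ...]
9654985027 x 0.09936402123779621 z 68.55829631229861
210 22 tool y -10.521534842153926 8.909498623363334 x -9.353980035367663 z 68.34573977461957
220 21 tool y -9.559225805876736 8.998601455352514 x -18.731843842126253 z 68.50637186731095
230 37 tool y -20.168728218951628 19.692029493637733 x -29.79568845218369 z 67.99387910692417
240 21 tool y -9.72395834526111 9.223332358354298 x -38.564682794567 z 68.52221948886964
250 29 tool y -13.655170528121573 13.179751131915111 x -47.234343480234905 z 72.54765037785401
260 29 tool y -13.801806278256208 13.30823448069799 x -57.449203957863254 z 72.45938453947466
270 9 tool y -4.21455788563901 3.602120369157035 x -71.57010859613948 z 63.53637591507669
```

View pics/w7.png

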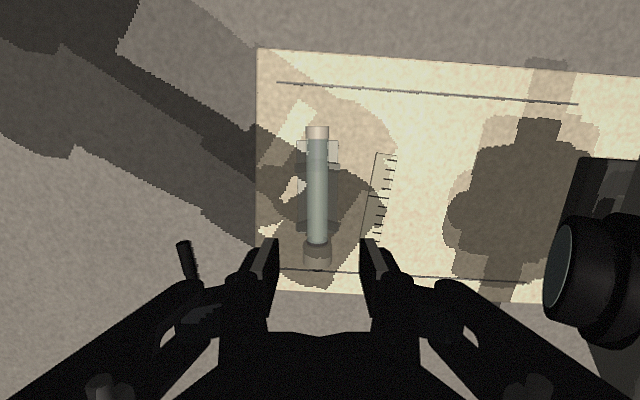

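The torch is seated in both Vs (317,125–265), collar at (317,253) clear of the lower support, and the fingers are empty. Next I raise the tool, shut the fingers, tilt it and look at the plunger.

```bash
python3 -m jog '[{"tx":0,"ty":0,"tz":-45,"ax":0,"ay":0,"az":0,"jaw":0.5},{"tx":0,"ty":0,"tz":-45,"ax":0,"ay":0,"az":0,"jaw":1},{"tx":0,"ty":0,"tz":-45,"ax":0,"ay":0,"az":0,"jaw":1},{"tx":0,"ty":0,"tz":-45,"ax":0,"ay":0,"az":0,"jaw":1},{"tx":25,"ty":20,"tz":0,"ax":0,"ay":0,"az":0,"jaw":1}]'; python3 -m jog '[{"tx":25,"ty":20,"tz":0,"ax":0,"ay":0,"az":0,"jaw":1},{"tx":0,"ty":0,"tz":0,"ax":-0.186,"ay":0,"az":0,"jaw":1},{"tx":0,"ty":0,"tz":0,"ax":-0.186,"ay":0,"az":0,"jaw":1},{"tx":0,"ty":0,"tz":0,"ax":-0.186,"ay":0,"az":0,"jaw":1},{"tx":0,"ty":0,"tz":0,"ax":0,"ay":0,"az":0,"jaw":1}]'
python3 look.py w8 247 release camera
python3 - <<'E'
from h import *
np.set_printoptions(precision=2,suppress=True)
for n in("side","scene"):
    c=shot(n)
    for x in place_of("release",n)[:2]: print(n,x,onz(c,*x["centre"],247),pt(c,*x["centre"]))
E
```

```text
time_s: 12.7
eef_pos: [485.9, -73.4, 351.2]
ee_rot: [0.002, 0.659, 0.752, 0.001]
force: [-0.2, 0.4, -1.0]
grip_width: -0.001
grip_force: 0.0
time_s: 13.32
eef_pos: [500.2, -45.1, 347.2]
ee_rot: [0.18, 0.634, 0.723, 0.207]
force: [0.3, -0.5, 0.3]
grip_width: -0.001
grip_force: 0.0
[[ -0.13   0.84   0.52 501.3 ]
 [  0.99   0.11   0.07 -45.34]
 [  0.     0.53  -0.85 348.45]
 [  0.     0.     0.     1.  ]] 13.375
release 0.91 [383.3, 202.3] [640.63 -41.27 252.62] [646.48 -42.7  247.  ]
camera 0.69 [368.2, 217.1] [646.55 -65.3  226.98] [627.46 -58.76 247.  ]
side {'centre': [366.0, 171.7], 'conf': 0.6} [636.21 -36.65 247.  ] [635.65 -38.01 248.13]
side {'centre': [329.1, 260.9], 'conf': 0.29} [ 482.18 -285.05  247.  ] [ 530.73 -113.2    19.59]
scene {'centre': [332.9, 226.1], 'conf': 0.46} [636.65 -34.04 247.  ] [694.02 -53.39 365.63]
```

View pics/w8.png

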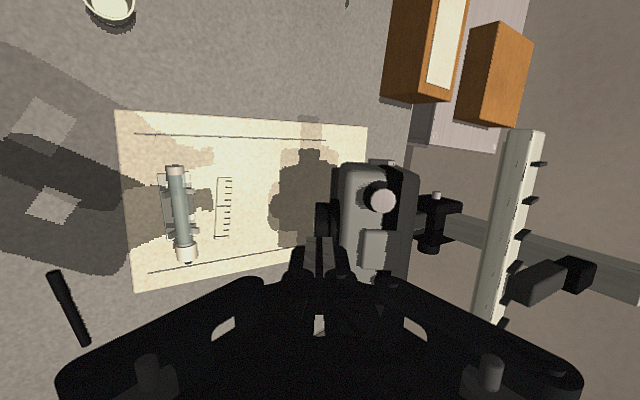

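The cap is at (383,201) on the camera's top face (340–410, 165–280), and the lamp panel is on the right at (515,230). I'll fit the cap's plane and centre from depth.

```bash
python3 - <<'E'
from h import *
np.set_printoptions(precision=3,suppress=True)
c=dict(np.load("w8.npz"));T=toolT();D=c["depth"]
g=cv2.cvtColor(c["color"],cv2.COLOR_RGB2GRAY)
m=(g>150).astype(np.uint8);m[:,:365]=0;m[:,402]=0;m[:182]=0;m[222:]=0
n,lab,st,ce=cv2.connectedComponentsWithStats(m); k=lab[201,383]; print("blob",st[k],ce[k])
vv,uu=np.nonzero(lab==k)
P=np.array([pt(c,u,v,D[v,u]) for v,u in zip(vv,uu) if D[v,u]>0]); 
P=P[abs(P[:,2]-np.median(P[:,2]))<15]
def plane(P):
    for _ in range(4):
        o=P.mean(0);N=np.linalg.svd(P-o)[2][2];N*=np.sign(N[2]); r=(P-o)@N; P=P[abs(r)<2.5]
    return o,N,len(P),r.std()
o,N,k2,s=plane(P); print("cap",o,N,k2,s)
ax=np.median(P,0); print("by centroid",pt(c,*ce[k],np.median(c["depth"][lab==k])))
Q=np.array([pt(c,u,v,D[v,u]) for v in range(225,275,2) for u in range(342,358,1) if D[v,u]>0]); print("top",plane(Q))
# board yaw
for a,b in(((135,134),(325,140)),((118,112),(366,127))):
    d=onz(c,*b,15)-onz(c,*a,15); print("board yaw",np.degrees(np.arctan2(d[1],d[0])))
print("tool z",T[:3,2],"err tool",T[:3,:3].T@(o-T[:3,3]), "cap radius pix",c["fx"]*14/np.median(D[lab==k]))
# image circle
E
```

```text
blob [371 189  25  24 441] [383.027 200.562]
cap [640.192 -39.52  252.276] [-0.523 -0.036  0.852] 436 0.7142467820457086
by centroid [640.177 -39.434 252.272]
top (array([568.043, -73.214, 293.662]), array([0.776, 0.259, 0.576]), 193, np.float64(1.2385482502308396))
board yaw 4.133983312854202
board yaw 4.351945965929737
tool z [ 0.524  0.071 -0.849] err tool [-13.074  65.381 154.669] cap radius pix 13.081260579157144
```

```bash
python3 -m jog '[{"tx":0,"ty":0,"tz":0,"ax":0,"ay":-0.032,"az":0.052,"jaw":1},{"tx":-4,"ty":34,"tz":0,"ax":0,"ay":0,"az":0,"jaw":1},{"tx":0,"ty":34,"tz":0,"ax":0,"ay":0,"az":0,"jaw":1},{"tx":0,"ty":0,"tz":50,"ax":0,"ay":0,"az":0,"jaw":1},{"tx":0,"ty":0,"tz":30,"ax":0,"ay":0,"az":0,"jaw":1}]'; python3 -m jog '[{"tx":0,"ty":0,"tz":0,"ax":0,"ay":0,"az":0,"jaw":1},{"tx":0,"ty":0,"tz":0,"ax":0,"ay":0,"az":0,"jaw":1}]'
python3 look.py w9 247 release
python3 - <<'E'
from h import *
T=toolT();print("err tool",T[:3,:3].T@(np.array([640.2,-39.5,252.3])-T[:3,3]),sense()["force"])
E
```

```text
time_s: 14.3
eef_pos: [602.8, -41.3, 314.9]
ee_rot: [0.186, 0.655, 0.705, 0.201]
force: [0.0, 1.0, -0.4]
grip_width: 0.003
grip_force: 0.0
time_s: 14.55
eef_pos: [602.0, -41.8, 318.6]
ee_rot: [0.188, 0.654, 0.704, 0.202]
force: [0.4, 0.6, 0.1]
grip_width: 0.003
grip_force: 0.0
[[ -0.07   0.84   0.53 601.97]
 [  1.     0.06   0.04 -41.85]
 [ -0.     0.53  -0.85 318.93]
 [  0.     0.     0.     1.  ]] 14.6
release 0.77 [315.1, 214.7] [640.04 -42.28 252.19] [643.34 -44.06 247.  ]
err tool [-0.37732217 -2.91152411 76.83707976] [ 1.17314351  0.32413406 -0.23859244]
```

View pics/w9.png

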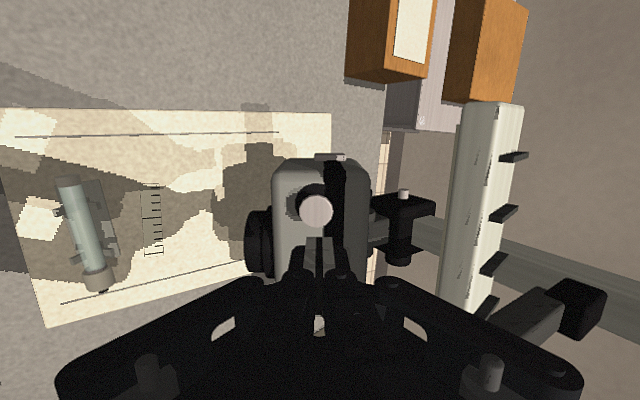

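The cap (316,211) lies directly ahead of the shut fingers (319,250), and the torch is undisturbed at (82,235).

```bash
python3 -m jog '[{"tx":-1,"ty":-2,"tz":40,"ax":0,"ay":0,"az":0,"jaw":1},{"tx":0,"ty":0,"tz":22,"ax":0,"ay":0,"az":0,"jaw":1},{"tx":0,"ty":0,"tz":5,"ax":0,"ay":0,"az":0,"jaw":1},{"tx":0,"ty":0,"tz":0,"ax":0,"ay":0,"az":0,"jaw":1},{"tx":0,"ty":0,"tz":0,"ax":0,"ay":0,"az":0,"jaw":1}]' | grep -E "eef|force:"
cat > f.py <<'E'
from h import *
T=toolT(); z=T[:3,2]; s=sense(); print("t",round(s["time_s"],2),"push %.2f"%-(s["force"]@z),"depth past cap top %.2f"%((T[:3,3]-[640.2,-39.5,252.3])@z),"perp %.1f %.1f"%tuple((T[:3,:3].T@s["force"])[:2]))
E
python3 f.py
python3 -m jog '[{"tx":0,"ty":0,"tz":2,"ax":0,"ay":0,"az":0,"jaw":1},{"tx":0,"ty":0,"tz":2,"ax":0,"ay":0,"az":0,"jaw":1},{"tx":0,"ty":0,"tz":0,"ax":0,"ay":0,"az":0,"jaw":1}]'>/dev/null; python3 f.py
python3 -m jog '[{"tx":0,"ty":0,"tz":2,"ax":0,"ay":0,"az":0,"jaw":1},{"tx":0,"ty":0,"tz":0,"ax":0,"ay":0,"az":0,"jaw":1}]'>/dev/null; python3 f.py
python3 -m jog '[{"tx":0,"ty":0,"tz":2,"ax":0,"ay":0,"az":0,"jaw":1},{"tx":0,"ty":0,"tz":0,"ax":0,"ay":0,"az":0,"jaw":1}]'>/dev/null; python3 f.py
```

```text
eef_pos: [635.7, -40.4, 260.7]
force: [0.5, 0.2, 0.5]
grip_force: 0.0
t 15.28 push 0.13 depth past cap top -9.56 perp 0.1 0.7
t 15.65 push -0.12 depth past cap top -4.21 perp 0.7 -0.1
t 15.9 push -0.25 depth past cap top -2.14 perp 0.6 0.3
t 16.15 push 0.48 depth past cap top -0.18 perp 0.4 0.7
```

```bash
python3 -m jog '[{"tx":0,"ty":0,"tz":1,"ax":0,"ay":0,"az":0,"jaw":1},{"tx":0,"ty":0,"tz":0,"ax":0,"ay":0,"az":0,"jaw":1}]'>/dev/null; python3 f.py
python3 -m jog '[{"tx":0,"ty":0,"tz":1,"ax":0,"ay":0,"az":0,"jaw":1},{"tx":0,"ty":0,"tz":0,"ax":0,"ay":0,"az":0,"jaw":1}]'>/dev/null; python3 f.py
python3 -m jog '[{"tx":0,"ty":0,"tz":0.7,"ax":0,"ay":0,"az":0,"jaw":1},{"tx":0,"ty":0,"tz":0,"ax":0,"ay":0,"az":0,"jaw":1}]'>/dev/null; python3 f.py
python3 -m jog '[{"tx":0,"ty":0,"tz":0.5,"ax":0,"ay":0,"az":0,"jaw":1},{"tx":0,"ty":0,"tz":0,"ax":0,"ay":0,"az":0,"jaw":1}]'>/dev/null; python3 f.py
```

```text
t 16.4 push 1.16 depth past cap top 0.66 perp -0.3 0.2
t 16.65 push 1.51 depth past cap top 1.68 perp 1.0 -0.1
t 16.9 push 1.68 depth past cap top 2.42 perp 0.6 0.1
t 17.15 push 2.15 depth past cap top 2.90 perp 0.9 -0.8
```

```bash
python3 -m jog '[{"tx":0,"ty":0,"tz":0.4,"ax":0,"ay":0,"az":0,"jaw":1},{"tx":0,"ty":0,"tz":0,"ax":0,"ay":0,"az":0,"jaw":1}]'>/dev/null; python3 f.py
python3 -m jog '[{"tx":0,"ty":0,"tz":0.4,"ax":0,"ay":0,"az":0,"jaw":1},{"tx":0,"ty":0,"tz":0,"ax":0,"ay":0,"az":0,"jaw":1}]'>/dev/null; python3 f.py
python3 -m jog '[{"tx":0,"ty":0,"tz":0.4,"ax":0,"ay":0,"az":0,"jaw":1},{"tx":0,"ty":0,"tz":0,"ax":0,"ay":0,"az":0,"jaw":1}]'>/dev/null; python3 f.py
```

```text
t 17.4 push 2.29 depth past cap top 3.27 perp -0.3 0.1
t 17.65 push 1.08 depth past cap top 3.68 perp 0.8 0.2
t 17.9 push 1.84 depth past cap top 4.11 perp 0.3 -0.4
```

```bash
echo 'import sys; sys.exit(-(s["force"]@z)>3.6)' >> f.py
python3 -m jog '[{"tx":0,"ty":0,"tz":0.3,"ax":0,"ay":0,"az":0,"jaw":1},{"tx":0,"ty":0,"tz":0,"ax":0,"ay":0,"az":0,"jaw":1}]'>/dev/null; python3 f.py &&
python3 -m jog '[{"tx":0,"ty":0,"tz":0.3,"ax":0,"ay":0,"az":0,"jaw":1},{"tx":0,"ty":0,"tz":0,"ax":0,"ay":0,"az":0,"jaw":1}]'>/dev/null && python3 f.py &&
python3 -m jog '[{"tx":0,"ty":0,"tz":0.3,"ax":0,"ay":0,"az":0,"jaw":1},{"tx":0,"ty":0,"tz":0,"ax":0,"ay":0,"az":0,"jaw":1}]'>/dev/null && python3 f.py &&
python3 -m jog '[{"tx":0,"ty":0,"tz":0.3,"ax":0,"ay":0,"az":0,"jaw":1},{"tx":0,"ty":0,"tz":0,"ax":0,"ay":0,"az":0,"jaw":1}]'>/dev/null && python3 f.py &&
python3 -m jog '[{"tx":0,"ty":0,"tz":0.3,"ax":0,"ay":0,"az":0,"jaw":1},{"tx":0,"ty":0,"tz":0,"ax":0,"ay":0,"az":0,"jaw":1}]'>/dev/null && python3 f.py &&
python3 -m jog '[{"tx":0,"ty":0,"tz":0.3,"ax":0,"ay":0,"az":0,"jaw":1},{"tx":0,"ty":0,"tz":0,"ax":0,"ay":0,"az":0,"jaw":1}]'>/dev/null && python3 f.py
```

```text
t 18.15 push 2.66 depth past cap top 4.30 perp 1.1 -0.3False
```

```bash
sed -i 's/sys.exit(.*/sys.exit(int(-(s["force"]@z)>3.6))/' f.py
python3 -m jog '[{"tx":0,"ty":0,"tz":0.3,"ax":0,"ay":0,"az":0,"jaw":1},{"tx":0,"ty":0,"tz":0,"ax":0,"ay":0,"az":0,"jaw":1}]'>/dev/null; python3 f.py &&
python3 -m jog '[{"tx":0,"ty":0,"tz":0.3,"ax":0,"ay":0,"az":0,"jaw":1},{"tx":0,"ty":0,"tz":0,"ax":0,"ay":0,"az":0,"jaw":1}]'>/dev/null && python3 f.py &&
python3 -m jog '[{"tx":0,"ty":0,"tz":0.3,"ax":0,"ay":0,"az":0,"jaw":1},{"tx":0,"ty":0,"tz":0,"ax":0,"ay":0,"az":0,"jaw":1}]'>/dev/null && python3 f.py &&
python3 -m jog '[{"tx":0,"ty":0,"tz":0.3,"ax":0,"ay":0,"az":0,"jaw":1},{"tx":0,"ty":0,"tz":0,"ax":0,"ay":0,"az":0,"jaw":1}]'>/dev/null && python3 f.py &&
python3 -m jog '[{"tx":0,"ty":0,"tz":0.3,"ax":0,"ay":0,"az":0,"jaw":1},{"tx":0,"ty":0,"tz":0,"ax":0,"ay":0,"az":0,"jaw":1}]'>/dev/null && python3 f.py &&
python3 -m jog '[{"tx":0,"ty":0,"tz":0.3,"ax":0,"ay":0,"az":0,"jaw":1},{"tx":0,"ty":0,"tz":0,"ax":0,"ay":0,"az":0,"jaw":1}]'>/dev/null && python3 f.py &&
python3 -m jog '[{"tx":0,"ty":0,"tz":0.3,"ax":0,"ay":0,"az":0,"jaw":1},{"tx":0,"ty":0,"tz":0,"ax":0,"ay":0,"az":0,"jaw":1}]'>/dev/null && python3 f.py &&
python3 -m jog '[{"tx":0,"ty":0,"tz":0.3,"ax":0,"ay":0,"az":0,"jaw":1},{"tx":0,"ty":0,"tz":0,"ax":0,"ay":0,"az":0,"jaw":1}]'>/dev/null && python3 f.py
```

```text
t 18.4 push 5.61 depth past cap top 4.50 perp 0.6 -0.6
```

That is the stop: the push rises to 5.6 N with little further travel. I'll hold here.

```bash
python3 -m jog '[{"tx":0,"ty":0,"tz":0,"ax":0,"ay":0,"az":0,"jaw":1},{"tx":0,"ty":0,"tz":0,"ax":0,"ay":0,"az":0,"jaw":1}]'>/dev/null; python3 f.py; python3 -m jog '[{"tx":0,"ty":0,"tz":0,"ax":0,"ay":0,"az":0,"jaw":1},{"tx":0,"ty":0,"tz":0,"ax":0,"ay":0,"az":0,"jaw":1}]'>/dev/null; python3 f.py
```

```text
t 18.65 push 6.82 depth past cap top 4.57 perp 0.2 -1.0
t 18.9 push 6.50 depth past cap top 4.59 perp 0.8 -0.9
```

```bash
for i in 1; do python3 -m jog '[{"tx":0,"ty":0,"tz":0,"ax":0,"ay":0,"az":0,"jaw":1},{"tx":0,"ty":0,"tz":0,"ax":0,"ay":0,"az":0,"jaw":1},{"tx":0,"ty":0,"tz":0,"ax":0,"ay":0,"az":0,"jaw":1},{"tx":0,"ty":0,"tz":0,"ax":0,"ay":0,"az":0,"jaw":1},{"tx":0,"ty":0,"tz":0,"ax":0,"ay":0,"az":0,"jaw":1}]' >/dev/null; python3 f.py;  python3 -m jog '[{"tx":0,"ty":0,"tz":0,"ax":0,"ay":0,"az":0,"jaw":1},{"tx":0,"ty":0,"tz":0,"ax":0,"ay":0,"az":0,"jaw":1},{"tx":0,"ty":0,"tz":0,"ax":0,"ay":0,"az":0,"jaw":1},{"tx":0,"ty":0,"tz":0,"ax":0,"ay":0,"az":0,"jaw":1},{"tx":0,"ty":0,"tz":0,"ax":0,"ay":0,"az":0,"jaw":1}]' >/dev/null; python3 f.py; done
python3 -m jog '[{"tx":0,"ty":0,"tz":1.5,"ax":0,"ay":0,"az":0,"jaw":1},{"tx":0,"ty":0,"tz":1.5,"ax":0,"ay":0,"az":0,"jaw":1},{"tx":0,"ty":0,"tz":1.5,"ax":0,"ay":0,"az":0,"jaw":1},{"tx":0,"ty":0,"tz":0.5,"ax":0,"ay":0,"az":0,"jaw":1},{"tx":0,"ty":0,"tz":0,"ax":0,"ay":0,"az":0,"jaw":1}]' >/dev/null; python3 f.py;python3 -m jog '[{"tx":0,"ty":0,"tz":0,"ax":0,"ay":0,"az":0,"jaw":1},{"tx":0,"ty":0,"tz":0,"ax":0,"ay":0,"az":0,"jaw":1}]' >/dev/null; python3 f.py
```

```text
t 19.52 push 7.03 depth past cap top 4.58 perp 0.2 -1.0
t 20.15 push 7.44 depth past cap top 4.59 perp 0.4 -1.5
t 20.77 push 12.44 depth past cap top 9.15 perp -0.2 -3.8
t 21.02 push 13.13 depth past cap top 9.10 perp 0.0 -3.1
```

```bash
python3 -m jog '[{"tx":0,"ty":0,"tz":0.7,"ax":0,"ay":0,"az":0,"jaw":1},{"tx":0,"ty":0,"tz":0,"ax":0,"ay":0,"az":0,"jaw":1},{"tx":0,"ty":0,"tz":0,"ax":0,"ay":0,"az":0,"jaw":1}]' >/dev/null; python3 f.py
python3 -m jog '[{"tx":0,"ty":0,"tz":-5,"ax":0,"ay":0,"az":0,"jaw":1},{"tx":0,"ty":0,"tz":-10,"ax":0,"ay":0,"az":0,"jaw":1},{"tx":0,"ty":0,"tz":-30,"ax":0,"ay":0,"az":0,"jaw":1},{"tx":0,"ty":0,"tz":-40,"ax":0,"ay":0,"az":0,"jaw":1},{"tx":0,"ty":0,"tz":-40,"ax":0,"ay":0,"az":0,"jaw":1}]' >/dev/null; python3 -m jog '[{"tx":0,"ty":0,"tz":0,"ax":0,"ay":0,"az":0,"jaw":1},{"tx":0,"ty":0,"tz":0,"ax":0,"ay":0,"az":0,"jaw":1}]'
python3 look.py w10 58 torch_center release
```

```text
t 21.4 push 13.91 depth past cap top 9.77 perp 0.5 -4.0
time_s: 22.28
eef_pos: [579.5, -44.3, 348.3]
ee_rot: [0.187, 0.655, 0.704, 0.202]
force: [0.5, 0.8, -0.3]
grip_width: 0.001
grip_force: 0.0
[[ -0.07   0.85   0.53 579.52]
 [  1.     0.06   0.04 -44.29]
 [  0.     0.53  -0.85 347.96]
 [  0.     0.     0.     1.  ]] 22.325
torch_center 0.63 [109.9, 223.3] [466.4  -99.62  68.78] [ 465.52 -102.82   58.  ]
release 0.69 [319.6, 199.6] [639.99 -40.8  252.01] [765.9  -94.42  58.  ]
```

View pics/w10.png

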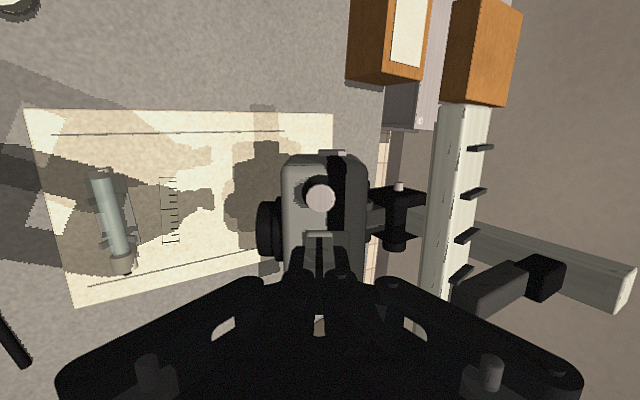

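The plunger is back up (cap at 320,197, z 252 mm), the torch still lies in the cradle (110,220), and the robot is clear of everything.

```bash
python3 -c "from rig import finish_job; print(finish_job())"
```

```text
the job is handed in; nothing more can be done
None
```

The job is handed in at about 22 s: the torch lies centred in the cradle with its collar clear, and the plunger was held about 1.8 s at its halfway stop (about 7 N), pressed about 5 mm past it for the picture, and let go.

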